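# Set the clamp screw on the lens stand

## Robot

A 6-joint arm with a two-finger parallel gripper is mounted at the origin on the work surface. World frame = base frame: x ahead of the robot, y to its left, z up, the work surface at z = 0. Lengths are in m, angles in rad, forces in N, time in s.
With the tool pointing down it reaches from about 0.225 to 0.875 m from the base axis. Payload 3.4 kg.
Tool frame: the origin (TCP) lies midway between the tips of the shut fingers; the grasp point (between the pads) lies 19 mm behind it (pinch_z is the distance from the TCP to the grasp point, in m); z points along the fingers, y is the line along which they close (so a half turn about z gives the same grasp; the last joint's range is limited). The gripper opens to 85 mm and grips with 20 to 120 N. Pads are 22 mm wide; open, the fingers measure 114 mm over their backs; the gripper's body (76 mm by 85 mm) begins 54 mm behind the grasp point. The pads swing forward as they close: fully open they stand 13 mm farther back than shut.
Start: joints at [-1.29, 0.276, 1.505, -0, 1.361, -0.121], TCP at [0.225, -0.529, 0.231] pointing down, gripper open.
Joint ranges: [-2.89, 2.89], [-0.75, 2.08], [0.22, 2.7], [-1.18, 4.32], [0.11, 2.71], [-2.7, 2.7]. Speed limits (rad/s): [2.57, 2.57, 3.14, 3.14, 3.14, 3.14].

## Interface

Orientations are given as a unit quaternion [w, x, y, z].
In Python, from rig import get_state, get_image, sign_off, pinch_z gives the robot as it stands.
- The arm moves only by the tool send_rows, never from a script. Its argument "steps" is one flat list of numbers, 5 for each row, row after row: the gripper's target within -1 to 1 (fully open at 1, half-way at 0, shut at -1), then the shift along the tool's x, y, z in cm, then the turn about the tool's z in degrees. In form: [gripper, x, y, z, roll, gripper, x, y, z, roll, ...]. A call has 1 to 12 rows; each row shifts and turns the commanded pose from where the row before left it, along the tool's axes as they then stand; what a row does not reach is not made up. A row lasts 1/10 s, in which the tool goes at most 50 mm and 8.59 degrees, less where a joint would pass 70% of its speed; a pose out of reach is approached as far as the arm can. A call is refused whole if a number of a shift passes 5 or a number of a turn 8.59, either way. A call with a gripper value outside its range is refused whole. The fingers move at their own pace and stop on an object; "newtons" is the grip in N (left out, the last holds). Time passes only in rows, so rows that do not move let the fingers close. It gives the time, the measured TCP pose, the force, the opening and the grip force at its end, in the units of the state.
- get_state(): the state, without advancing time (a new reading comes with each control period).
- get_image(name): name is "scene" or "top" or "wrist"; returns a dict with "color" (480x640x3 uint8, red, green, blue), "mtx" (3x3 intrinsics, pixels), "k1" (the pictures are not rectified: a ray, as slopes to the right and down, at radius r is drawn at 1 + k1 r^2 times it, then the intrinsics apply), "T" (4x4, takes a point from camera to world coordinates); the wrist camera has in their place "mount" (4x4, takes a point from camera to tool coordinates, whose origin is the TCP and whose axes are the flange's). Camera axes: x right, y down, z forward; pixel columns grow to the right and rows downward; lengths in m; the calibration is good to about 2 mm. A picture is of the moment at which its call begins: read the wrist's pose just before it. There is no depth.
- sign_off(): hands the job in; it is judged then, once.
The state is a dict: "clock": time; "qpos": joint angles; "qd": joint speeds; "effort": joint torques, N m; "position": TCP position; "ee_rot": TCP orientation; "contact_force": force on the tool from outside, world axes, zero at the start; "moment": the same for the moment, N m; "width": finger opening in m; "gripper_force": force on a finger pad.
Only numpy, scipy, OpenCV 4.12 (cv2) and the standard library are available. Lean on these libraries where they do the work, as an engineer would, in place of code of your own. Each camera call takes 0.05 s, during which the arm holds its last target. There are 200 camera calls.

## Task

Two screw-clamp stands are on the repair bench. On the one that holds the tall ribbed lens barrel, turn the thumbscrew clockwise until it bottoms, then back it off an eighth of a turn (45 degrees) so the lens is held without strain, and let go. Leave the thumbscrew of the other stand, with the flat ring, as it is.

Things in the scene. Friction and masses are not known exactly. Their poses are not given: they have to be found in the camera images.
- thumbscrew (a joint): How far the lens stand's screw is backed off from bottom, rad: 0 = bottomed on a hard stop, growing counterclockwise seen from above, to 1.6; an eighth of a turn is 0.785. Starts at 1.1 to 1.45. Turns at 0.06 N m, stays where left, does not rise or sink. Bottomed, its wing lies in line with the stand's arm; backed off an eighth, at 45 degrees to it.
- thumbscrew_grip (a point): On the vertical screw axis, inside the upright steel wing (flat bar 44 mm long, 12 thick, 34 high) of the lens stand's thumbscrew, 11 mm below its top, 34 mm above the arm's top face. Turns with the wing: x along its length, y across its flat faces, z up. Pinch the flats from above, centred on the axis. Under the wing, a round collar 26 mm wide, 12 high, stands on the arm.
- lens_stand: Fixed clamp stand with the tall black ribbed lens barrel (68 mm wide, 70 high). Origin: underside, below the screw axis. Base plate 150 x 100 x 12 mm; column at x = -75 mm; dark arm 26 mm wide from x = -105 to 20 mm, top 116 mm up, the thumbscrew on it at x = 0. Highest is the wing, 161 mm; clear around it. The other stand is alike but holds a flat black ring, 95 mm wide, 20 high.
- other_tip (a point): On one end of the wing of the OTHER stand's thumbscrew (the stand with the flat ring), 22 mm from its axis, 150 mm above that stand's underside. To be left where it is; that wing's angle differs from run to run.
Mind the look-alikes: they are no part of the job. Leave any green look-alike of the lens_stand alone.

How it is judged:
On the way:
1. the lens stand's thumbscrew is turned clockwise until it bottoms (within 7 degrees of its stop) (value of joint thumbscrew below 0.12 rad), for 0.2 s.
At the end, for the whole second after the job is handed in: The lens stand's thumbscrew rests 45 degrees (12 degrees either way) counterclockwise of its bottomed position, and the other stand's thumbscrew is where it was (wing tip within 8 mm) (value of joint thumbscrew between 0.575 and 0.995 rad and velocity of joint thumbscrew between -0.1 and 0.1 rad/s and distance of other_tip from where it was at the start of the episode below 0.008 m); the robot touches nothing.
It fails at once if the other stand's thumbscrew is turned (its wing tip moves more than 8 mm) (distance of other_tip from where it was at the start of the episode above 0.008 m).
It also fails if it takes over 38 s, if anything falls off the work surface, if the arm or the gripper's body presses on something with over 40 N, if the wrist force passes 120 N, or if a joint passes its speed limit or range.

## Working session

There is one attempt and no reset: what is moved stays moved. The work goes in short steps, Python scripts to look and compute and a tool call to move; the robot and the scene stay as the last step left them, time stands still between calls to the robot, and variables do not carry over. Pictures are saved under pics/ and viewed, at most 10 in all, crops included, and the job is handed in when it is done.

Besides the shell and the picture viewer there is one more tool, called after "Call:" by a JSON object that holds its "op" and its "data". send_rows: Moves the arm, as the interface text tells. Its arguments: {"type":"object","properties":{"steps":{"type":"array"},"newtons":{"type":"number"}},"required":["steps"]}

```bash
mkdir -p pics
python3 - <<'E'
from rig import *
import cv2,numpy as np
for n in("scene","top"):
    i=get_image(n); cv2.imwrite(f"pics/{n}0.png",i["color"][:,:,::-1]); print(n,i["mtx"],i["k1"],i["T"])
s=get_state(); print(s, pinch_z)
E
```

```text
scene [[483.84900807   0.         312.32601821]
 [  0.         483.84900807 239.48045385]
 [  0.           0.           1.        ]] 0.031928635923567435 [[-0.71833449  0.43339206 -0.54421217  0.95498198]
 [ 0.69560129  0.43439607 -0.57222277  0.75626851]
 [-0.01159317 -0.78960204 -0.61350975  0.74105256]
 [ 0.          0.          0.          1.        ]]
top [[472.23266886   0.         319.7978434 ]
 [  0.         472.23266886 240.44727016]
 [  0.           0.           1.        ]] 0.013239448986562907 [[ 0.01658401 -0.99725411  0.07217483  0.32315045]
 [-0.99974426 -0.01542881  0.01653375  0.1630301 ]
 [-0.01537478 -0.07243057 -0.99725495  1.16180744]
 [ 0.          0.          0.          1.        ]]
{'clock': 0.1, 'qpos': array([-1.29000500e+00,  2.76534034e-01,  1.50600465e+00, -2.95956034e-05,
        1.36071720e+00, -1.20966285e-01]), 'qd': array([-0.00065217, -0.00135913, -0.00329974,  0.00089869,  0.00061159,
       -0.00071351]), 'effort': array([ 4.72522097e-04, -4.17703235e+01, -2.46403027e+01, -2.22628573e-04,
        5.84250127e-03, -2.31860594e-05]), 'position': array([ 0.22471611, -0.5287531 ,  0.23052567]), 'ee_rot': array([-8.27807597e-04,  9.79890650e-01,  1.99533511e-01, -8.08095883e-05]), 'contact_force': array([-0.01185235, -0.41948036,  0.24638873]), 'moment': array([-0.02384334, -0.07697076, -0.02126453]), 'gripper_force': 0.0, 'width': 0.08576579866880364} 0.0187
```

View pics/top0.png

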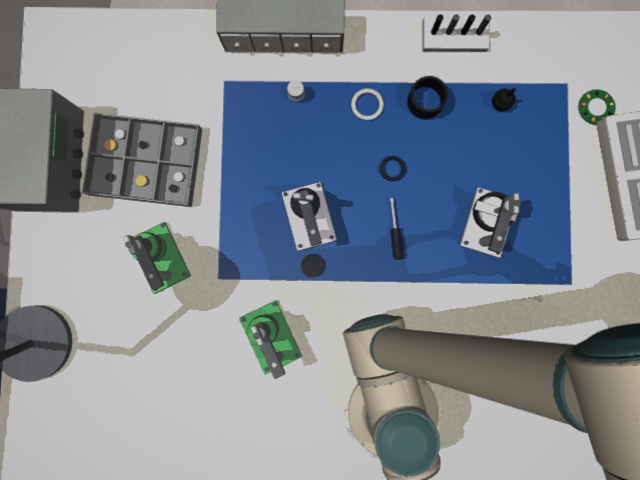

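View pics/scene0.png

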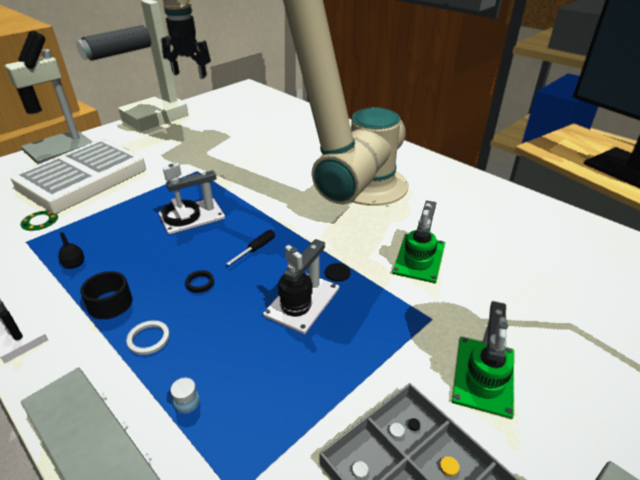

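The lens stand (white base, tall black barrel) is at about (308,215) in the top view and (298,290) in the scene view. The ring stand is at about (490,222) in the top view, and two green look-alikes stand on the white surface. I'll enlarge the lens stand in both views.

Run:
```python
import cv2,numpy as np
a=cv2.imread("pics/top0.png")[175:260,265:350]; b=cv2.imread("pics/scene0.png")[230:330,255:345]
a=cv2.resize(a,(400,400),interpolation=cv2.INTER_CUBIC); b=cv2.resize(b,(360,400),interpolation=cv2.INTER_CUBIC)
cv2.imwrite("pics/c1.png",np.hstack([a,b]))
```

```text
(no output)
```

View pics/c1.png

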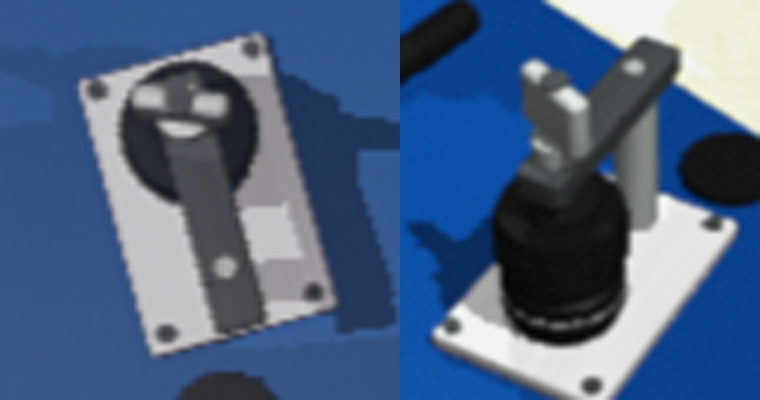

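Left crop (top view): the wing top is centred at about (181,100), its ends near (133,98) and (228,105). The arm runs to the column screw at (225,265), and the base corners are (80,82), (265,35), (335,300), (153,355). Right crop (scene view): the wing top is centred at about (555,92).

```bash
cat > h.py <<'E'
import numpy as np,cv2
from rig import *
def ray(im,p,T=None):
    T=im["T"] if T is None else T; m=im["mtx"]; x=(p[0]-m[0,2])/m[0,0]; y=(p[1]-m[1,2])/m[1,1]
    a,b=x,y
    for _ in range(20):
        f=1+im["k1"]*(a*a+b*b); a,b=x/f,y/f
    return T[:3,3],T[:3,:3]@[a,b,1]
def at(im,p,z,T=None):
    o,d=ray(im,p,T); return o+d*(z-o[2])/d[2]
def proj(im,P,T=None):
    T=im["T"] if T is None else T; c=np.linalg.inv(T)@np.r_[P,1]; a,b=c[:2]/c[2]; f=1+im["k1"]*(a*a+b*b); m=im["mtx"]
    return m[0,0]*a*f+m[0,2],m[1,1]*b*f+m[1,2]
E
python3 - <<'E'
from h import *
t=get_image("top"); s=get_image("scene")
c=lambda x,y:(265+x/400*85,175+y/400*85)
print("wing",at(t,c(181,100),.161),at(t,c(133,98),.161),at(t,c(228,105),.161))
print("wing scene",at(s,(255+155/4,230+92/4),.161))
C=[at(t,c(*p),.012) for p in((80,82),(265,35),(335,300),(153,355))]
for p in C:print(p)
for u,v in((0,3),(1,2),(0,1),(3,2)):
    d=C[u]-C[v];print(np.linalg.norm(d),np.degrees(np.arctan2(d[1],d[0])))
p=at(t,c(225,265),.118);q=at(t,c(181,100),.161);d=q-p;print("arm",p,np.linalg.norm(d),np.degrees(np.arctan2(d[1],d[0])))
w=get_image("wrist");print(w["mtx"],w["k1"],w["mount"])
E
```

```text
wing [0.48988419 0.21616267 0.161     ] [0.4904938  0.23803321 0.161     ] [0.48789119 0.19473893 0.161     ]
wing scene [0.49420386 0.22036087 0.161     ]
[0.52346238 0.27712563 0.012     ]
[0.54965233 0.18073853 0.012     ]
[0.41113804 0.14215768 0.012     ]
[0.3810932  0.23605227 0.012     ]
0.14817558929705368 16.092794896639727
0.14378696538304778 15.564295781261539
0.09988185451053432 105.20119154018307
0.09858441187278567 107.74387969417894
arm [0.41878487 0.19618076 0.118     ] 0.0854598778200399 15.697605749964428
[[410.35956649   0.         325.33230585]
 [  0.         410.35956649 239.38520581]
 [  0.           0.           1.        ]] 0.0067804837051895165 [[-1.26572712e-04 -9.65565316e-01 -2.60160727e-01  6.61401459e-02]
 [ 9.99999989e-01 -1.41146525e-04  3.73364502e-05 -7.21958836e-04]
 [-7.27715639e-05 -2.60160720e-01  9.65565324e-01 -1.42645322e-01]
 [ 0.00000000e+00  0.00000000e+00  0.00000000e+00  1.00000000e+00]]
```

The measurements agree with each other. The axis is at about (0.491, 0.217) and the arm direction is 15.8°. The wing is at 86.6°, so it is backed off about 71° (1.24 rad), which falls within the stated start range. I'll move above it, translating first.

Call:
{"op": "send_rows", "data": {"steps": [1,0,0,-3,0,1,2.4,-2.6,-3,0,1,2.4,-2.6,-1,0,1,2.4,-2.6,0,0,1,2.4,-2.6,0,0,1,2.4,-2.6,0,0,1,2.4,-2.6,0,0,1,2.4,-2.6,0,0,1,2.4,-2.6,0,0,1,2.4,-2.6,0,0,1,2.4,-2.6,0,0,1,2.4,-2.6,0,0]}}

```text
clock: 1.45
position: [0.3561, -0.1613, 0.3014]
ee_rot: [0.0, 0.98, 0.199, 0.0]
contact_force: [0.4, -0.3, 0.2]
width: 0.0854
gripper_force: 0.0
```

Call:
{"op": "send_rows", "data": {"steps": [1,2.7,-3,0,0,1,2.7,-3,0,0,1,2.7,-3,0,0,1,2.7,-3,0,0,1,2.7,-3,0,0,1,2.7,-3,0,0,1,2.7,-3,0,0,1,2.7,-3,0,0,1,2.7,-3,0,0,1,2,-2,0,0,1,0,0,0,0,1,0,0,0,0]}}

```text
clock: 2.65
position: [0.4844, 0.2071, 0.3008]
ee_rot: [0.0, 0.98, 0.2, -0.001]
contact_force: [-1.0, 0.1, 0.3]
width: 0.085
gripper_force: 0.0
```

Call:
{"op": "send_rows", "data": {"steps": [1,0,0,0,-8,1,0,0,0,-8,1,0,0,0,-8,1,0,0,0,-8,1,0,0,0,-8,1,0,0,0,-8,1,0,0,0,-8,1,0,0,0,-8,1,0,0,0,0,1,0,0,0,0]}}

```text
clock: 3.65
position: [0.4843, 0.206, 0.3015]
ee_rot: [0.0, 0.727, 0.687, -0.0]
contact_force: [0.3, 0.2, 0.0]
width: 0.0855
gripper_force: 0.0
```

```bash
cat >> h.py <<'E'
from scipy.spatial.transform import Rotation as R
def tool(s):
    T=np.eye(4); q=s["ee_rot"]; T[:3,:3]=R.from_quat([q[1],q[2],q[3],q[0]]).as_matrix(); T[:3,3]=s["position"]; return T
E
python3 - <<'E'
from h import *
s=get_state(); w=get_image("wrist"); T=tool(s); cv2.imwrite("pics/w1.png",w["color"][:,:,::-1]); np.save("w1T.npy",T@w["mount"])
print(s["clock"],s["position"],s["qpos"],"yaw",np.degrees(np.arctan2(T[1,0],T[0,0])),T[:3,2])
print(proj(w,[.491,.217,.161],T@w["mount"]))
E
```

```text
3.65 [0.48434663 0.20596222 0.30147387] [ 2.70115709e-01  1.69604056e-01  1.47548917e+00 -4.13889982e-04
  1.49649798e+00  3.26314586e-01] yaw 86.78180030999827 [ 1.11537735e-04 -3.97394567e-04 -9.99999915e-01]
(np.float64(333.8305420487126), np.float64(210.20869487429474))
```

View pics/w1.png

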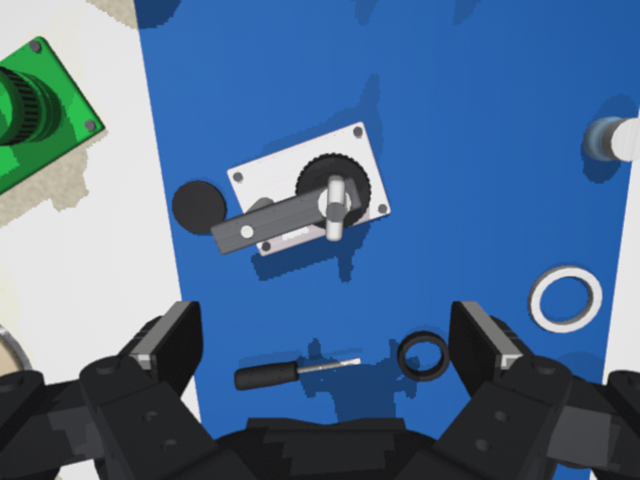

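The wing top is centred at about (335,209), with ends at (336,178) and (335,240). That is within 1.5 px of the prediction and aligned with tool x. I'll centre over it, descend to TCP z of about 0.135 and close.

Call:
{"op": "send_rows", "data": {"steps": [1,1.2,0.65,2,0,1,0,0,3,0,1,0,0,3,0,1,0,0,3,0,1,0,0,2.5,0,1,0,0,2,0,1,0,0,1.1,0,1,0,0,0,0,1,0,0,0,0]}}

```text
clock: 4.6
position: [0.4923, 0.2187, 0.136]
ee_rot: [0.0, 0.725, 0.688, 0.0]
contact_force: [-0.0, 0.0, 0.2]
width: 0.0857
gripper_force: 0.0
```

Call:
{"op": "send_rows", "data": {"steps": [-1,0,0,0,0,-1,0,0,0,0,-1,0,0,0,0,-1,0,0,0,0,-1,0,0,0,0,-1,0,0,0,0,-1,0,0,0,0,-1,0,0,0,0,-1,0,0,0,0,-1,0,0,0,0], "newtons": 40}}

```text
clock: 5.6
position: [0.4918, 0.2186, 0.1355]
ee_rot: [0.0, 0.725, 0.689, 0.0]
contact_force: [-0.7, -1.2, 4.5]
width: 0.0114
gripper_force: 43.1
```

Run:
```python
from h import *
s=get_state(); w=get_image("wrist"); T=tool(s); cv2.imwrite("pics/w2.png",w["color"][:,:,::-1])
print(s["clock"],s["position"],s["contact_force"],s["moment"],s["width"],s["gripper_force"],np.degrees(np.arctan2(T[1,0],T[0,0])))
```

```text
5.6 [0.4918164  0.21862523 0.13554273] [-0.73994552 -1.16951424  4.52701662] [-0.09956401  0.19055434  0.00617868] 0.011408724465364454 43.14608573913574 87.02670780755568
```

View pics/w2.png

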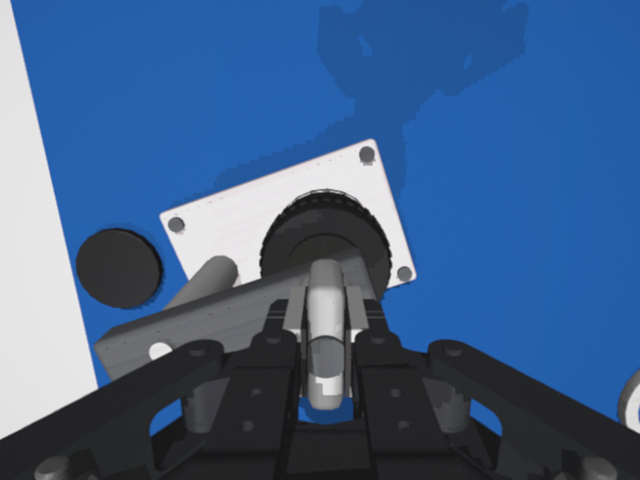

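The wing is gripped (width about 12 mm), seen between the pads at (325,340). Turning clockwise now, which is positive roll.

Call:
{"op": "send_rows", "data": {"steps": [-1,0,0,0,3,-1,0,0,0,6,-1,0,0,0,6,-1,0,0,0,6,-1,0,0,0,6,-1,0,0,0,6,-1,0,0,0,6,-1,0,0,0,6,-1,0,0,0,6,-1,0,0,0,6,-1,0,0,0,3,-1,0,0,0,0]}}

```text
clock: 6.85
position: [0.4942, 0.2171, 0.1356]
ee_rot: [0.002, 0.972, 0.234, 0.002]
contact_force: [4.3, -4.0, 1.6]
width: 0.0112
gripper_force: 42.9
```

```bash
cat > st.py <<'E'
from h import *
s=get_state(); T=tool(s)
print(s["clock"],s["position"],s["contact_force"],s["moment"],s["width"],s["gripper_force"],np.degrees(np.arctan2(T[1,0],T[0,0])))
E
python3 st.py
```

```text
6.85 [0.49415759 0.21708946 0.13558424] [ 4.27681736 -4.04957614  1.60841781] [-0.77210449 -0.49257846 -0.04164895] 0.01116285754416536 42.931026220321655 27.007871556707563
```

Call:
{"op": "send_rows", "data": {"steps": [-1,0,0,0,3,-1,0,0,0,3,-1,0,0,0,2,-1,0,0,0,0]}}

```text
clock: 7.25
position: [0.4943, 0.2168, 0.1356]
ee_rot: [0.002, 0.986, 0.165, 0.002]
contact_force: [4.4, -5.7, 2.1]
width: 0.0116
gripper_force: 42.9
```

```bash
python3 st.py
```

```text
7.25 [0.49434539 0.21676532 0.13560355] [ 4.37925458 -5.66009228  2.07907294] [-0.94891815 -0.54892743 -0.00678372] 0.011614406669440882 42.929431200027466 19.03488501819105
```

Call:
{"op": "send_rows", "data": {"steps": [-1,0,0,0,2,-1,0,0,0,2,-1,0,0,0,0]}}

```text
clock: 7.55
position: [0.4943, 0.2166, 0.1356]
ee_rot: [0.002, 0.991, 0.132, 0.002]
contact_force: [4.5, -5.9, 2.3]
width: 0.0112
gripper_force: 44.4
```

```bash
python3 st.py
```

```text
7.55 [0.49434192 0.21658954 0.13558827] [ 4.5052735  -5.92104123  2.2810464 ] [-0.94507033 -0.52972911  0.86643697] 0.01118166119218885 44.39169466495514 15.203254457650653
```

The moment jumped to 0.87 N m at yaw 15.2°, where the arm direction puts the stop. The screw is bottomed. I'll hold, then back off 46°, which includes about 1° of wind-up.

Call:
{"op": "send_rows", "data": {"steps": [-1,0,0,0,0,-1,0,0,0,0,-1,0,0,0,0,-1,0,0,0,-2,-1,0,0,0,-6,-1,0,0,0,-6,-1,0,0,0,-6,-1,0,0,0,-6,-1,0,0,0,-6,-1,0,0,0,-6,-1,0,0,0,-6,-1,0,0,0,-2]}}

```text
clock: 8.75
position: [0.493, 0.2182, 0.1356]
ee_rot: [0.001, 0.861, 0.509, 0.001]
contact_force: [0.6, -1.8, 2.9]
width: 0.0114
gripper_force: 43.1
```

Call:
{"op": "send_rows", "data": {"steps": [-1,0,0,0,0,-1,0,0,0,0]}}

```text
clock: 8.95
position: [0.493, 0.2183, 0.1356]
ee_rot: [0.001, 0.862, 0.507, 0.001]
contact_force: [3.7, -3.0, 1.7]
width: 0.0114
gripper_force: 43.1
```

```bash
python3 st.py
```

```text
8.95 [0.49299669 0.21827336 0.13556947] [ 3.67393941 -2.95611701  1.72537372] [-0.42487989 -0.39608672  0.0090103 ] 0.011368152401093123 43.07576894760132 60.99420505917606
```

Yaw is 61°, which is 45° from the stop. Releasing and lifting straight up.

Call:
{"op": "send_rows", "data": {"steps": [1,0,0,0,0,1,0,0,0,0,1,0,0,0,0,1,0,0,0,0,1,0,0,0,0,1,0,0,0,0,1,0,0,0,0,1,0,0,0,0,1,0,0,0,0,1,0,0,0,0]}}

```text
clock: 9.95
position: [0.4918, 0.2186, 0.1353]
ee_rot: [0.0, 0.862, 0.508, 0.0]
contact_force: [0.3, -0.7, 1.3]
width: 0.0856
gripper_force: 0.0
```

Call:
{"op": "send_rows", "data": {"steps": [1,0,0,-1,0,1,0,0,-2,0,1,0,0,-3,0,1,0,0,-3,0,1,0,0,-3,0,1,0,0,-3,0,1,-1,0,-1,0,1,0,0,0,0,1,0,0,0,0]}}

```text
clock: 10.85
position: [0.4861, 0.2093, 0.2943]
ee_rot: [-0.0, 0.862, 0.507, -0.001]
contact_force: [0.7, -0.4, -0.5]
width: 0.0854
gripper_force: 0.0
```

```bash
python3 st.py
python3 - <<'E'
from h import *
w=get_image("wrist");cv2.imwrite("pics/w3.png",w["color"][:,:,::-1])
E
```

```text
10.85 [0.48605861 0.20934543 0.29431862] [ 0.66144781 -0.38377342 -0.5253959 ] [ 0.00241301 -0.04718416 -0.03071324] 0.0854239084796089 0.0 60.98719945770362
```

View pics/w3.png

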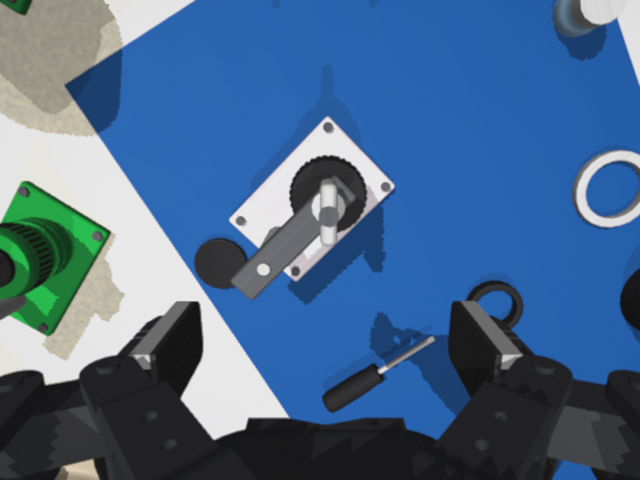

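The wing is vertical in the picture, from (329,182) to (329,244). The arm lies at 45° to it, running from (325,205) to (250,280), and the gripper is clear. Handing in.

```bash
python3 -c "
from rig import *
print(sign_off())"
```

```text
the job is handed in; nothing more can be done
None
```

I turned the lens stand's thumbscrew clockwise to its stop, backed it off 45°, released it and handed the job in; I never touched the other stand, and no verdict was reported at hand-in.

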